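Fit the strainer and screw ring on a chemical tank

TASK

Lay the loose steel strainer disk flat in the mouth of the white tank, fully down on its seat and let go of it; then put the black ring over it with its pins through the gaps of the thread and screw it clockwise until it is fully home, flat on the strainer. Be gentle: feel for the mouth, do not force the strainer against the tank, turn the ring only hand-tight, and do not knock over the bottles or the beaker.

Things in the scene. Friction and masses are not known exactly. Their poses are not given: they have to be found in the camera images.
- tank: White square plastic tank 160 x 160 mm, 90 mm high, fixed to the bench; origin at the centre of its underside, z up. On top stands a round grey neck 30 mm high, clamped stiffly in a rubber boot, but off the tank's centre by anything up to 5 mm along each of the tank's x and y axes: feel or look for it.
- port (a point): Nominal centre of the mouth at the height of the neck's rim (120 mm above the bench), with the tank's yaw. The true mouth is up to 5 mm off it along each axis of the tank. Neck: outer wall 42 mm in diameter, bore 36 mm, in it a seat ledge (inner diameter 26 mm) 5 mm below the rim.
- gap (a point): Nominal place of one entry gap of the coarse three-start thread of ribs (49 mm in diameter) outside the neck: 25 mm from the neck's axis along the tank's +x, at the rim's height (off by the neck's offset). The other two gaps are 120 and 240 degrees round. Each is open at the top and takes a ring pin within about 12 degrees either way.
- strainer: Loose perforated steel disk, 34 mm in diameter (1 mm play all round in the mouth), 6 mm thick, about 60 g, lying flat. On its top stands a bar tab: 20 mm long (its x axis), 10 mm thick (y), 22 mm high (28 mm over all). Origin at the centre of the underside, z up. Seated, its underside is 5 mm below the rim and its top 1 mm above it.
- ring: Loose black plastic screw ring lying flange up: outer diameter 60 mm, 22 mm high, about 50 g; origin at the centre of the underside, z up. Flange 4 mm thick with a 28 mm hole for the strainer's tab; skirt 51.6 mm inside, 1.2 mm play round the neck's thread. Home, its underside is 17 mm below the rim; friction holds it where it is left.
- ring_pin (a point): Tip of one of the ring's three inward pins (4 mm thick), 22.4 mm from its axis on its x axis, 4 mm above its underside; the others at 120 and 240 degrees (pale ticks on top). Pins in the gaps, the ring first rests with its underside 12.5 mm below the rim; pressed lightly and turned clockwise from above it sinks 4.5 mm to meet the strainer after 0.8 to 1.2 rad, then sinks no more and binds from 0.15 rad farther: stop by then.
- bottle_tall: Grey square chemical bottle, 70 x 70 mm, 164 mm high, origin under its centre; to be left standing
- bottle_short: Black square chemical bottle, 70 x 70 mm, 144 mm high, origin under its centre; to be left standing
- beaker: Clear beaker, diameter 84 mm, 100 mm high, origin under its centre; to be left standing
Not all that is in view belongs to the job. Leave any pink or red look-alike of the strainer alone. Leave any yellow look-alike of the ring alone.

How it is judged:
On the way, in this order (a step that is already met when the one before it is completed fails the run):
1. the strainer lies down on its seat in the mouth and is let go, the ring still away (z of strainer in the frame of port between -0.008 and -0.0038 m and horizontal distance between strainer and port below 0.009 m and angle between strainer's own z axis and vertical below 0.08 rad and contact force between strainer and the fingers below 0.1 N and horizontal distance between ring and port above 0.05 m), for 0.2 s.
2. the ring is screwed home over the seated strainer (z of strainer in the frame of port below -0.0038 m and z of ring in the frame of port between -0.02 and -0.0158 m and horizontal distance between ring and port below 0.009 m and angle between ring's own z axis and vertical below 0.06 rad), for 0.2 s.
At the end, for the whole second after the job is handed in: The strainer lies flat on its seat in the mouth (underside at least 3.8 mm below the rim, tilt under 0.08 rad) and the ring is screwed home over it (underside at least 15.8 mm below the rim, tilt under 0.06 rad, which it reaches only by turning down the thread), both let go and at rest (all of step 2 and z of strainer in the frame of port above -0.008 m and horizontal distance between strainer and port below 0.009 m and angle between strainer's own z axis and vertical below 0.08 rad and linear speed of each of ring, strainer below 0.01 m/s); the robot touches nothing.
It fails at once if the strainer is forced against the tank with more than 60 N (contact force between strainer and tank above 60 N).
It fails at once if the ring is forced against the tank with more than 60 N (contact force between ring and tank above 60 N).
It fails at once if a bottle or the beaker is knocked over (angle between any of bottle_tall, bottle_short, beaker's own z axis and vertical above 0.5 rad).
It also fails if it takes over 72 s, if anything falls off the work surface, if the arm or the gripper's body presses on something with over 40 N, if the wrist force passes 120 N, or if a joint passes its speed limit or range.

ROBOT

A 7-joint arm with a two-finger parallel gripper is mounted at the origin on the work surface. World frame = base frame: x ahead of the robot, y to its left, z up, the work surface at z = 0. Lengths are in m, angles in rad, forces in N, time in s.
With the tool pointing down it reaches from about 0.35 to 0.9 m from the base axis. Payload 8.1 kg.
Tool frame: the origin (TCP) lies on the front face of the gripper's body, between the roots of the fingers; the fingertips stand 73 mm ahead of it and the grasp point (between the pads) lies 54 mm ahead of it; z points along the fingers, y is the line along which they close (so a half turn about z gives the same grasp; the last joint's range is limited). The gripper opens to 85 mm and grips with 20 to 120 N. Pads are 22 mm wide; open, the fingers measure 114 mm over their backs; the gripper's body (76 mm by 85 mm) begins 54 mm behind the grasp point. The pads swing forward as they close: fully open they stand 13 mm farther back than shut.
Start: joints at [1.108, 0.434, 0.025, 1.573, -0.012, 1.134, -0.075], TCP at [0.22, -0.585, 0.304] pointing down, gripper open.
Joint ranges: [-2.62, 2.62], [-0.44, 2.09], [-1.27, 1.32], [0.08, 2.57], [-1.32, 4.46], [0.12, 2], [-2.74, 2.74]. Speed limits (rad/s): [2.22, 2.22, 3.01, 3.01, 3.14, 3.14, 3.14].

INTERFACE

Orientations are given as a rotation vector (axis times angle).
In Python, from plant import r, eyes, job gives the robot as it stands.
- The arm moves only by the shell command python3 -m pendant 'ROWS'. ROWS is a JSON object of lists of equal length, an entry for each row: "hand": the opening in per cent of the stroke, from 0 (shut) to 100 (fully open); "linear": the shift along the world's x, y, z as a fraction of full scale, a list of three; "turn": the turn, a rotation vector about the world's x, y, z as a fraction of full scale, a list of three. In form: {"hand": [hand, ...], "linear": [[x, y, z], ...], "turn": [[wx, wy, wz], ...]}. A call has 1 to 10 rows; each row shifts and turns the commanded pose from where the row before left it; what a row does not reach is not made up. Full scale, the value 1, is 30 mm for a shift and 10 degrees for a turn. A row lasts 1/8 s, in which the tool goes at most 62.5 mm and 10.7 degrees, less where a joint would pass 70% of its speed; a pose out of reach is approached as far as the arm can. A call with a number of a shift or a turn outside -1 to 1 is refused whole. A call with a gripper value outside its range is refused whole. The fingers move at their own pace and stop on an object; the grip force is fixed at half the most. Time passes only in rows, so rows that do not move let the fingers close. It gives the time, the measured TCP pose, the force, the opening and the grip force at its end, in the units of the state.
- r.observe(): the state, without advancing time (a new reading comes with each control period).
- eyes.snapshot(name): name is "side" or "top" or "wrist"; returns a dict with "image" (420x560x3 uint8, red, green, blue), "range_z" (420x560 float32, m along the optical axis (not along the pixel's ray), 0 where there is no reading), "fx", "fy", "cx", "cy" (pixels), "k1" (the pictures are not rectified: a ray, as slopes to the right and down, at radius r is drawn at 1 + k1 r^2 times it, then the intrinsics apply), "R" (3x3) and "t" (3): a world point X has camera coordinates R X + t. Camera axes: x right, y down, z forward; pixel columns grow to the right and rows downward; lengths in m; the calibration is good to about 2 mm. A picture is of the moment at which its call begins.
- job.finish_job(): hands the job in; it is judged then, once.
The state is a dict: "clock": time; "joint_positions": joint angles; "qvel": joint speeds; "joint_efforts": joint torques, N m; "position": TCP position; "tool_rot": TCP orientation; "force": force on the tool from outside, world axes, zero at the start; "torque": the same for the moment, N m; "gripper_width": finger opening in m; "grip_force": force on a finger pad.
Only numpy, scipy, OpenCV 4.12 (cv2) and the standard library are available. Lean on these libraries where they do the work, as an engineer would, in place of code of your own. Each camera call takes 0.05 s, during which the arm holds its last target. There are 200 camera calls.

## Working session

There is one attempt and no reset: what is moved stays moved. The work goes in short steps, Python scripts to look and compute and a shell command to move; the robot and the scene stay as the last step left them, time stands still between calls to the robot, and variables do not carry over. Pictures are saved under pics/ and viewed, at most 10 in all, crops included, and the job is handed in when it is done.

```bash
ls; mkdir -p pics; python3 - <<'E'
from plant import r, eyes, job
import cv2, numpy as np
s=r.observe(); print(s)
for n in ("top","side"):
    d=eyes.snapshot(n); np.savez("pics/"+n+"0.npz",**d)
    cv2.imwrite(f"pics/{n}0.png",d["image"][:,:,::-1]); print(n,d["fx"],d["cx"],d["cy"],d["k1"],d["R"],d["t"])
E
```

```text
pics
{'clock': 0.0, 'joint_positions': array([ 1.10839227,  0.43522349,  0.02493374,  1.57409086, -0.01158337,
        1.13401658, -0.07509457]), 'qvel': array([ 5.45597072e-05, -1.49640577e-04, -7.17851338e-04, -6.62526446e-04,
       -1.53278121e-03, -4.05374943e-04, -5.80262322e-04]), 'joint_efforts': array([ 2.36561564e-04, -6.70484161e+01,  1.02544047e+00, -3.16209662e+01,
        1.55810744e-02,  1.27414646e-02, -8.60261110e-06]), 'position': array([ 0.21989025, -0.58461954,  0.30312753]), 'tool_rot': array([-3.08938592e+00, -5.61826823e-01,  6.66694145e-04]), 'force': array([-0.66188671,  0.09942237,  0.32620602]), 'torque': array([0.01059233, 0.04663341, 0.03955075]), 'grip_force': 0.0, 'gripper_width': 0.08547635460073742}
top 525.8175095930961 277.9122953330644 214.4782824365474 -0.20246314417942426 [[-0.00264121 -0.99939742 -0.03460948]
 [-0.98279045  0.0089868  -0.18450518]
 [ 0.18470503  0.03352655 -0.98222198]] [-0.01398826  0.64404241  1.11540516]
side 423.0815481390466 288.1337122213007 206.96511541467297 -0.09882231743884369 [[ 0.97229627 -0.23333552 -0.01394626]
 [-0.16240105 -0.63139537 -0.75826499]
 [ 0.16812455  0.7395231  -0.65179729]] [-0.62415945  0.15951093  0.91145019]
```

View pics/top0.png

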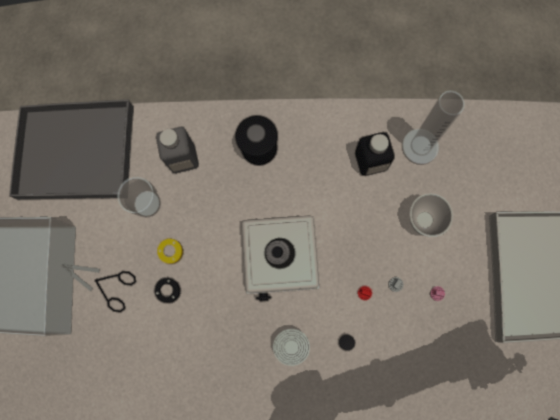

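View pics/side0.png

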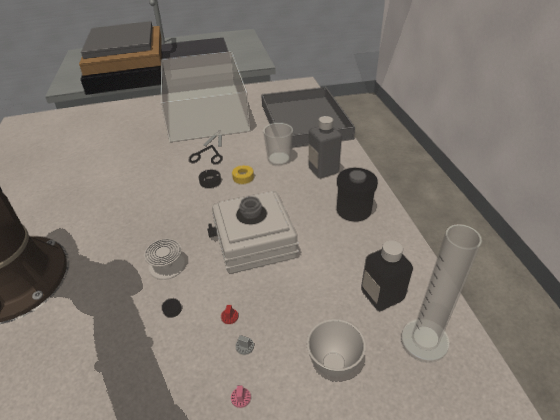

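Top view: strainer (grey) at about (396,284), neck at (280,253), black ring at (167,290), beaker at (430,215); pink and red look-alikes at (437,293) and (365,293). The side view agrees, with the strainer at (244,344), the ring at (209,178) and the neck at (251,208).

```bash
cat > h.py <<'E'
import numpy as np, cv2
from scipy.spatial.transform import Rotation as Ro
def K(d): return np.array([[d["fx"],0,d["cx"]],[0,d["fy"],d["cy"]],[0,0,1.]]), np.array([float(d["k1"]),0,0,0])
def rays(d,uv):
    k,D=K(d); p=cv2.undistortPoints(np.array(uv,float).reshape(-1,1,2),k,D).reshape(-1,2)
    R=np.array(d["R"]); return -R.T@np.array(d["t"]), np.c_[p,np.ones(len(p))]@R   # centre, world dirs (z_cam=1)
def onplane(d,uv,z):
    c,w=rays(d,uv); return c+w*((z-c[2])/w[:,2])[:,None]
def cloud(d):
    h,w=d["range_z"].shape; v,u=np.mgrid[:h,:w]
    c,wd=rays(d,np.c_[u.ravel(),v.ravel()]); P=c+wd*d["range_z"].reshape(-1,1); P[d["range_z"].ravel()==0]=np.nan
    return P.reshape(h,w,3)
def project(d,X):
    k,D=K(d); R=np.array(d["R"]); return cv2.projectPoints(np.array(X,float).reshape(-1,3),cv2.Rodrigues(R)[0],np.array(d["t"],float),k,D)[0].reshape(-1,2)
def tool(s):
    T=Ro.from_rotvec(s["tool_rot"]).as_matrix(); return T  # cols x,y,z
def yaw(s):
    T=tool(s); return np.degrees(np.arctan2(T[1,1],T[0,1]))  # heading of closing line
E
python3 - <<'E'
from h import *
d=dict(np.load("pics/top0.npz")); P=cloud(d); im=d["image"]
for n,uv,z in (("strainer",(396,284),.01),("neck",(280,253),.12),("ring",(167,290),.022),("beaker",(430,215),.1)):
    print(n,onplane(d,[uv],z).round(4),P[uv[1],uv[0]].round(4))
# tank top: points at z .07-.1 near
m=(abs(P[...,2]-.09)<.006)&(np.hypot(P[...,0]-P[253,280,0],P[...,1]-P[253,280,1])<.14)
m=cv2.morphologyEx(m.astype(np.uint8),cv2.MORPH_OPEN,np.ones((3,3)))
c=max(cv2.findContours(m,0,2)[0],key=cv2.contourArea); Q=onplane(d,c.reshape(-1,2),.09)[:,:2]
print("tank",cv2.minAreaRect((Q*1000).astype(np.float32)))
s=dict(np.load("pics/side0.npz")); P2=cloud(s)
m=(abs(P2[...,2]-.09)<.006)&(np.hypot(P2[...,0]-P[253,280,0],P2[...,1]-P[253,280,1])<.14)
m=cv2.morphologyEx(m.astype(np.uint8),cv2.MORPH_OPEN,np.ones((3,3)))
c=max(cv2.findContours(m,0,2)[0],key=cv2.contourArea); Q=onplane(s,c.reshape(-1,2),.09)[:,:2]
print("tank side",cv2.minAreaRect((Q*1000).astype(np.float32)))
for n,uv in (("strainer",(244,344)),("ring",(209,178)),("neck",(251,208))): print(n,P2[uv[1],uv[0]].round(4))
from plant import r; print("yaw",yaw(r.observe()))
E
```

```text
strainer [[ 0.4889 -0.286   0.01  ]] [ 0.488  -0.2827  0.0273]
neck [[ 0.5506 -0.024   0.12  ]] [ 0.5537 -0.0232  0.0928]
ring [[0.4771 0.2386 0.022 ]] [ 0.4781  0.2443 -0.001 ]
beaker [[ 0.6322 -0.3497  0.1   ]] [ 0.6494 -0.3743  0.0066]
tank ((554.8655395507812, -20.994155883789062), (130.5917510986328, 130.04684448242188), 3.808321237564087)
tank side ((556.0824584960938, -24.962509155273438), (130.8279571533203, 136.31307983398438), 3.4602653980255127)
strainer [ 0.4889 -0.2929  0.019 ]
ring [0.4756 0.2572 0.0013]
neck [ 0.5536 -0.0366  0.1193]
yaw -69.38944317455322
```

```bash
python3 -m pendant '{"hand":[100,100,100,100,100,100,100,100,100,100],"linear":[[0.8,0.9,0],[0.8,0.9,0],[0.8,0.9,0],[0.8,0.9,0],[0.8,0.9,0],[0.8,0.9,0],[0.8,0.9,0],[0.8,0.9,0],[0.8,0.9,0],[0.8,0.9,0]],"turn":[[0,0,0],[0,0,0],[0,0,0],[0,0,0],[0,0,0],[0,0,0],[0,0,0],[0,0,0],[0,0,0],[0,0,0]]}'
python3 - <<'E'
from plant import r, eyes
from h import *
d=eyes.snapshot("wrist"); np.savez("pics/w1.npz",**d); cv2.imwrite("pics/w1.png",d["image"][:,:,::-1])
s=r.observe(); print(s["position"],yaw(s),tool(s)[:,2]); print("cam",-d["R"].T@d["t"],d["R"][2],d["fx"])
E
```

```text
clock: 1.35
position: [0.4605, -0.314, 0.3036]
tool_rot: [-3.091, -0.562, 0.001]
force: [0.8, -0.1, 0.6]
gripper_width: 0.0852
grip_force: 0.0
[ 0.46425396 -0.30913083  0.30364792] -69.05076014073644 [ 0.00170578  0.00292613 -0.99999426]
cam [ 0.52773525 -0.28857659  0.37420987] [-0.26212387 -0.09705849 -0.96014099] 303.73392107353067
```

View pics/w1.png

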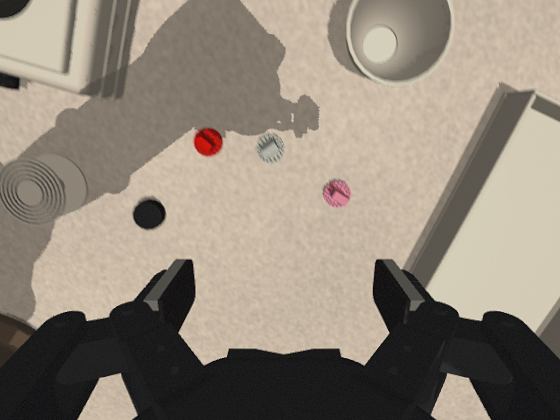

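The wrist view shows the strainer at (270,147) with its tab, red and pink look-alikes at (208,142) and (337,193), and the beaker at (400,40).

```bash
python3 - <<'E'
from h import *
d=dict(np.load("pics/w1.npz")); P=cloud(d)
c=onplane(d,[(270,147)],.006)[0]; print(c)
box=P[125:170,245:295]; n=np.hypot(box[...,0]-c[0],box[...,1]-c[1])<.03
q=box[n]; 
print("floor",np.nanmedian(q[q[:,2]<.004],0)) 
t=q[q[:,2]>.015]; print("tab",len(t),t.mean(0),np.sort(t[:,2])[-8:])
if len(t)>5:
    w,V=np.linalg.eigh(np.cov(t[:,:2].T)); print(np.sqrt(w)*1e3,np.degrees(np.arctan2(V[1,1],V[0,1])))
dd=q[(q[:,2]>.003)]; print("all",len(dd),dd.mean(0),cv2.minEnclosingCircle((dd[:,:2]*1000).astype(np.float32)))
cr=cv2.resize(d["image"][115:180,235:305],None,fx=8,fy=8,interpolation=cv2.INTER_CUBIC); cv2.imwrite("pics/c1.png",cr[:,:,::-1])
E
```

```text
[ 0.49378922 -0.28341622  0.006     ]
floor [ 0.49859977 -0.28151597  0.00067414]
tab 172 [ 0.49109852 -0.28526793  0.02818623] [0.02993722 0.02997309 0.0299998  0.0300129  0.03007173 0.03010882
 0.03020223 0.03049001]
[3.00276623 5.93690506] 146.83256568543007
all 648 [ 0.49130067 -0.28513763  0.01244988] ((488.41998291015625, -284.5372314453125), 19.020719528198242)
```

View pics/c1.png

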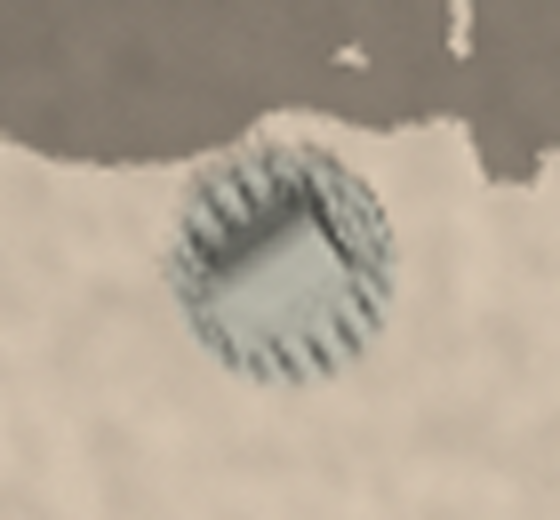

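The crop shows the tab's top running from about (215,300) to (330,240), which agrees with the 146.8° axis from depth. Next I turn −54° and go down partway.

```bash
python3 -m pendant '{"hand":[100,100,100,80,60,50,50,50],"linear":[[0.15,0.15,-0.5],[0.15,0.15,-0.9],[0.15,0.15,-0.9],[0.15,0.15,-0.9],[0.15,0.15,-0.7],[0.15,0.05,-0.3],[0,0,0],[0,0,0]],"turn":[[0,0,-0.9],[0,0,-0.9],[0,0,-0.9],[0,0,-0.9],[0,0,-0.9],[0,0,-0.9],[0,0,0],[0,0,0]]}'
cat > st.py <<'E'
from plant import r
from h import *
s=r.observe(); print("t",round(s["clock"],2),"p",s["position"].round(4),"yaw",yaw(s).round(2),"z",tool(s)[:2,2].round(4),"F",s["force"].round(1),"T",s["torque"].round(2),"w",round(s["gripper_width"],4),s["grip_force"],"j",s["joint_positions"].round(2))
E
python3 st.py
```

```text
clock: 2.4
position: [0.4869, -0.2913, 0.1782]
tool_rot: [3.01, -0.897, 0.0]
force: [1.2, -0.5, -0.2]
gripper_width: 0.0427
grip_force: 0.0
t 2.4 p [ 0.4869 -0.2913  0.1782] yaw -123.2 z [ 0.0001 -0.0003] F [ 1.2 -0.5 -0.2] T [0.01 0.   0.03] w 0.0427 0.0 j [ 0.38  0.48  0.09  1.86 -0.06  0.8  -1.65]
```

```bash
python3 -m pendant '{"hand":[50,50,50,50,50,50,50],"linear":[[0.14,0.2,-0.5],[0,0,-0.8],[0,0,-0.8],[0,0,-0.6],[0,0,-0.5],[0,0,0],[0,0,0]],"turn":[[0,0,0],[0,0,0],[0,0,0],[0,0,0],[0,0,0],[0,0,0],[0,0,0]]}'
python3 -m pendant '{"hand":[5,0,0,0,0],"linear":[[0,0,0],[0,0,0],[0,0,0],[0,0,0],[0,0,0]],"turn":[[0,0,0],[0,0,0],[0,0,0],[0,0,0],[0,0,0]]}'; python3 st.py
```

```text
clock: 3.28
position: [0.4916, -0.2852, 0.0824]
tool_rot: [3.009, -0.902, 0.001]
force: [-0.2, -0.3, 0.1]
gripper_width: 0.0429
grip_force: 0.0
clock: 3.9
position: [0.4916, -0.2852, 0.0827]
tool_rot: [3.009, -0.902, 0.002]
force: [-1.3, -0.2, 6.4]
gripper_width: 0.0083
grip_force: 59.1
t 3.9 p [ 0.4916 -0.2852  0.0827] yaw -123.39 z [ 0.0011 -0.0006] F [-1.3 -0.2  6.4] T [0.06 0.17 0.  ] w 0.0083 59.10416543483734 j [ 0.38  0.62  0.07  1.92 -0.07  0.6  -1.65]
```

```bash
python3 -m pendant '{"hand":[0,0,0,0,0,0,0,0],"linear":[[0,0,0.3],[0,0,0.7],[0,0,1],[0,0,1],[0,0,1],[0,0,1],[0,0,0.6],[0,0,0]],"turn":[[0,0,0],[0,0,0],[0,0,0],[0,0,0],[0,0,0],[0,0,0],[0,0,0],[0,0,0]]}'; python3 st.py
python3 -m pendant '{"hand":[0,0,0,0,0,0,0,0,0,0],"linear":[[0,0.6,0],[0,1,0],[0,1,0],[0,1,0],[0,1,0],[0,1,0],[0,1,0],[0,1,0],[0,1,0],[0,0.8,0]],"turn":[[0,0,0],[0,0,0],[0,0,0],[0,0,0],[0,0,0],[0,0,0],[0,0,0],[0,0,0],[0,0,0],[0,0,0]]}'
python3 -m pendant '{"hand":[0,0,0],"linear":[[0,0.4,0],[0,0,0],[0,0,0]],"turn":[[0,0,0],[0,0,0],[0,0,0]]}'; python3 st.py
python3 - <<'E'
from plant import r, eyes
from h import *
d=eyes.snapshot("wrist"); np.savez("pics/w2.npz",**d); cv2.imwrite("pics/w2.png",d["image"][:,:,::-1])
E
```

```text
clock: 4.9
position: [0.4917, -0.2853, 0.2516]
tool_rot: [3.009, -0.902, 0.005]
force: [-0.4, 0.8, -1.0]
gripper_width: 0.0083
grip_force: 58.5
t 4.9 p [ 0.4917 -0.2853  0.2516] yaw -123.39 z [ 0.0029 -0.0013] F [-0.4  0.8 -1. ] T [0.03 0.08 0.03] w 0.0083 58.50595772266388 j [ 0.36  0.39  0.1   1.79 -0.05  0.96 -1.68]
clock: 6.15
position: [0.4899, -0.0004, 0.2488]
tool_rot: [3.01, -0.899, -0.004]
force: [0.4, 0.7, -1.7]
gripper_width: 0.0087
grip_force: 58.5
clock: 6.52
position: [0.491, 0.0081, 0.2497]
tool_rot: [3.008, -0.904, -0.001]
force: [0.7, -0.2, -0.7]
gripper_width: 0.0086
grip_force: 58.6
t 6.53 p [0.491  0.0081 0.2497] yaw -123.45 z [-0.0005 -0.0006] F [ 0.7 -0.2 -0.7] T [-0.05 -0.   -0.05] w 0.0086 58.55604529380798 j [-0.12  0.28 -0.01  1.96  0.    0.9  -2.29]
```

View pics/w2.png

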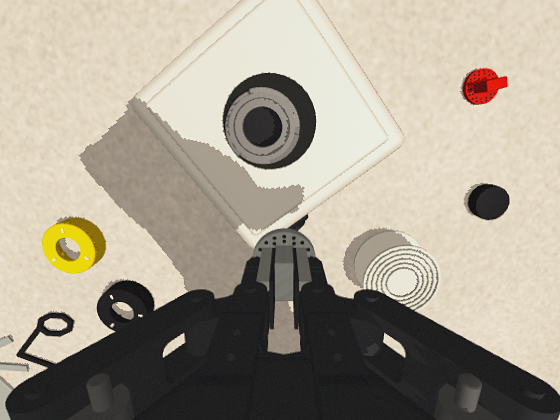

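The wrist view shows the neck at (262,125) with rim and bore clear, and the strainer held level at (283,240). I'll fit both from this image so that the camera bias largely cancels.

```bash
python3 - <<'E'
from h import *
from scipy.optimize import least_squares
d=dict(np.load("pics/w2.npz")); P=cloud(d); im=d["image"]
def circ(q):
    A=np.c_[2*q[:,:2],np.ones(len(q))]; b=(q[:,:2]**2).sum(1); x=np.linalg.lstsq(A,b,rcond=None)[0]; return x[:2],np.sqrt(x[2]+x[0]**2+x[1]**2)
n0=onplane(d,[(262,125)],.12)[0]; print(n0)
near=np.hypot(P[...,0]-n0[0],P[...,1]-n0[1])<.035
z=P[...,2][near]; print(np.histogram(z,bins=[.08,.088,.09,.092,.1,.11,.114,.116,.118,.12,.122,.124,.126]))
m=near&(P[...,2]>.1165)&(P[...,2]<.1235); m=m.astype(np.uint8)
cs,h=cv2.findContours(m,cv2.RETR_CCOMP,cv2.CHAIN_APPROX_NONE)
for c in cs:
    if len(c)>30: q=onplane(d,c.reshape(-1,2),.12); print(len(c),circ(q))
# bore from brightness: dark centre
g=cv2.cvtColor(im,cv2.COLOR_RGB2GRAY)
# tank edges
t=(abs(P[...,2]-.09)<.004).astype(np.uint8); c=max(cv2.findContours(cv2.morphologyEx(t,2,np.ones((3,3))),0,1)[0],key=cv2.contourArea)
q=onplane(d,c.reshape(-1,2),.09); 
print("tank",cv2.minAreaRect((q[:,:2]*1000).astype(np.float32)))
# strainer disk
zs=P[225:275,240:330]; print(zs[5:40:5,43].round(4))
s=zs.reshape(-1,3); k=(s[:,2]>.165)&(s[:,2]<.185); print("disk z",np.percentile(s[k][:,2],[5,25,50,75,95]),k.sum())
cr=cv2.resize(im[60:185,195:330],None,fx=5.5,fy=4.8,interpolation=cv2.INTER_CUBIC) if 0 else cv2.resize(im[65:180,200:330],None,fx=5,fy=5,interpolation=cv2.INTER_CUBIC)
cr=np.clip(cr.astype(float)*1.5,0,255).astype(np.uint8)
cv2.imwrite("pics/c2.png",cr[:,:,::-1])
E
```

```text
[ 0.55648898 -0.01760846  0.12      ]
(array([   0,   88, 1433, 2645,  134,  545, 1016,  522,  206,  821,   20,
          0]), array([0.08 , 0.088, 0.09 , 0.092, 0.1  , 0.11 , 0.114, 0.116, 0.118,
       0.12 , 0.122, 0.124, 0.126]))
230 (array([ 0.55582972, -0.01652176]), np.float64(0.021417884168602522))
202 (array([ 0.55572704, -0.01681867]), np.float64(0.017829041958942943))
tank ((557.1909790039062, -20.9906005859375), (129.10108947753906, 129.5460205078125), 3.7854855060577393)
[[5.051e-01 3.000e-04 1.699e-01]
 [5.041e-01 9.000e-04 1.743e-01]
 [5.018e-01 2.500e-03 1.741e-01]
 [4.991e-01 4.200e-03 1.731e-01]
 [4.995e-01 3.900e-03 1.807e-01]
 [4.994e-01 4.000e-03 1.862e-01]
 [4.998e-01 3.700e-03 1.928e-01]]
disk z [0.16937892 0.17312997 0.1738223  0.17455328 0.18380509] 1180
```

View pics/c2.png

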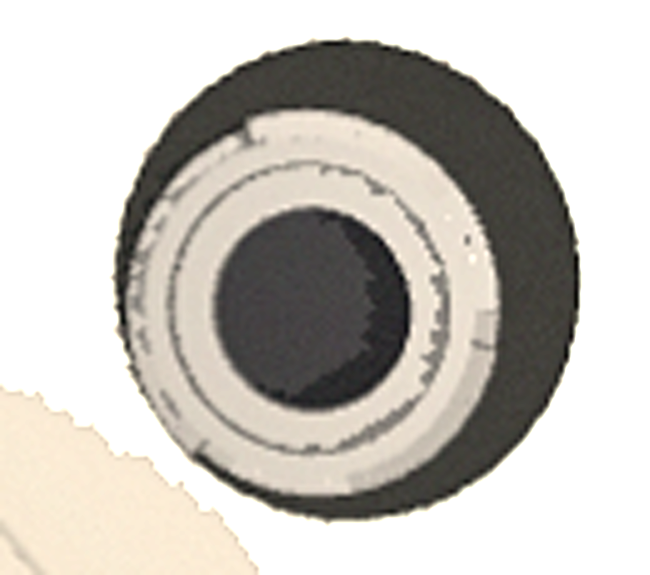

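The crop shows the rim, with rib ends at crop pixels (245,130), (485,330) and (200,455). I'll unwrap the thread heights by angle and fit the strainer's arc.

```bash
python3 - <<'E'
from h import *
from scipy.optimize import least_squares
d=dict(np.load("pics/w2.npz")); P=cloud(d); im=d["image"]
c=np.array([.5558,-.0167])
for uv in ((249,91),(297,132),(240,156)):
    q=onplane(d,[uv],.116)[0,:2]-c; print(uv,np.hypot(*q)*1e3,np.degrees(np.arctan2(q[1],q[0])))
q=P.reshape(-1,3); rel=q[:,:2]-c; rad=np.hypot(*rel.T); a=np.degrees(np.arctan2(rel[:,1],rel[:,0]))
print("ang: median/max z at r 22-24, n, max r with z>.108")
for a0 in range(-180,180,6):
    k=(abs(a-a0-3)<3)&(rad>.0222)&(rad<.0242)&(q[:,2]>.08); k2=(abs(a-a0-3)<3)&(rad<.03)&(q[:,2]>.104)
    print(a0+3,(np.median(q[k][:,2])*1e3).round(1) if k.any() else None,k.sum(),(rad[k2].max()*1e3).round(1),end=" | ")
print()
# disk arc
g=im.astype(int); sat=g.max(2)-g.min(2)
z=P[...,2]; m=((z>.166)&(z<.178)).astype(np.uint8); m[:225]=0; m[275:]=0; m[:,:245]=0; m[:,325:]=0
cn=max(cv2.findContours(m,0,1)[0],key=cv2.contourArea).reshape(-1,2)
top=np.array([cn[cn[:,0]==u].min(0) if 0 else (u,cn[cn[:,0]==u][:,1].min()) for u in range(cn[:,0].min()+2,cn[:,0].max()-1)])
top=top[top[:,1]<245]; q=onplane(d,top,.1735)[:,:2]
f=least_squares(lambda x:np.hypot(*(q-x).T)-.017,np.array([.497,.004])); print(f.x,np.abs(f.fun).max(),len(q),top[0],top[-1])
f=least_squares(lambda x:np.hypot(*(q-x[:2]).T)-x[2],np.array([.497,.004,.017])); print(f.x)
E
```

```text
(249, 91) 23.258630373645683 -14.010046129059903
(297, 132) 23.163280225801103 -131.9602797398313
(240, 156) 24.180747641372886 108.27152742428939
ang: median/max z at r 22-24, n, max r with z>.108
-177 113.0 10 24.6 | -171 113.6 10 24.7 | -165 114.5 10 24.7 | -159 115.1 11 24.7 | -153 115.4 11 24.7 | -147 115.7 12 24.4 | -141 116.0 10 24.5 | -135 115.3 13 24.3 | -129 109.7 10 24.5 | -123 110.0 11 24.5 | -117 109.9 12 24.5 | -111 110.3 11 24.5 | -105 110.2 12 24.3 | -99 110.5 12 24.4 | -93 110.4 12 24.4 | -87 111.0 11 24.5 | -81 111.0 11 24.5 | -75 111.4 11 24.4 | -69 111.9 12 24.5 | -63 112.0 13 24.5 | -57 112.7 12 24.6 | -51 113.4 13 24.4 | -45 113.9 12 24.7 | -39 114.3 12 24.8 | -33 115.2 12 24.5 | -27 115.3 12 24.6 | -21 116.1 14 24.7 | -15 116.4 11 24.8 | -9 109.5 9 24.8 | -3 110.3 11 24.8 | 3 110.1 9 24.8 | 9 109.8 9 24.6 | 15 110.3 6 24.8 | 21 110.5 8 24.8 | 27 110.8 8 24.8 | 33 111.1 7 24.9 | 39 111.0 8 24.9 | 45 111.4 8 24.7 | 51 111.9 8 24.8 | 57 112.3 9 24.9 | 63 113.1 10 25.1 | 69 114.0 11 24.9 | 75 114.4 9 25.0 | 81 114.4 11 25.0 | 87 115.4 10 24.7 | 93 115.5 12 24.8 | 99 116.5 12 24.8 | 105 116.2 9 24.8 | 111 109.8 6 25.1 | 117 110.3 6 24.8 | 123 110.2 7 24.7 | 129 110.4 7 24.7 | 135 110.5 8 24.8 | 141 110.0 7 24.7 | 147 110.5 8 24.5 | 153 110.8 7 24.6 | 159 110.7 9 24.7 | 165 111.2 10 24.7 | 171 112.6 12 24.7 | 177 112.5 11 24.9 | 
[0.49239732 0.00830319] 0.00040917602707557163 56 [256 244] [311 244]
[0.49298298 0.00791881 0.01638631]
```

Gaps are at 3.8° (mod 120), since the rib steps at −12°, 108° and −132° agree with that. The disk has to go (+63, −25) mm to the neck.

```bash
python3 -m pendant '{"hand":[0,0,0,0,0,0,0,0],"linear":[[0.5,-0.2,0],[0.7,-0.28,0],[0.6,-0.23,0],[0.307,-0.12,-0.3],[0,0,-0.5],[0,0,-0.5],[0,0,-0.1],[0,0,0]],"turn":[[0,0,0],[0,0,0],[0,0,0],[0,0,0],[0,0,0],[0,0,0],[0,0,0],[0,0,0]]}'; python3 st.py
python3 - <<'E'
from plant import eyes
from h import *
d=eyes.snapshot("wrist"); np.savez("pics/w3.npz",**d); cv2.imwrite("pics/w3.png",cv2.resize(d["image"][160:330,200:370],None,fx=3.4,fy=3.4)[:,:,::-1])
E
```

```text
clock: 7.58
position: [0.5541, -0.0157, 0.2077]
tool_rot: [3.009, -0.902, -0.001]
force: [0.5, 0.1, -0.7]
gripper_width: 0.0084
grip_force: 58.5
t 7.58 p [ 0.5541 -0.0157  0.2077] yaw -123.36 z [-0.0007 -0.    ] F [ 0.5  0.1 -0.7] T [ 0.01 -0.04  0.04] w 0.0084 58.53818714618683 j [-0.07  0.42  0.    1.86 -0.    0.86 -2.22]
```

View pics/w3.png

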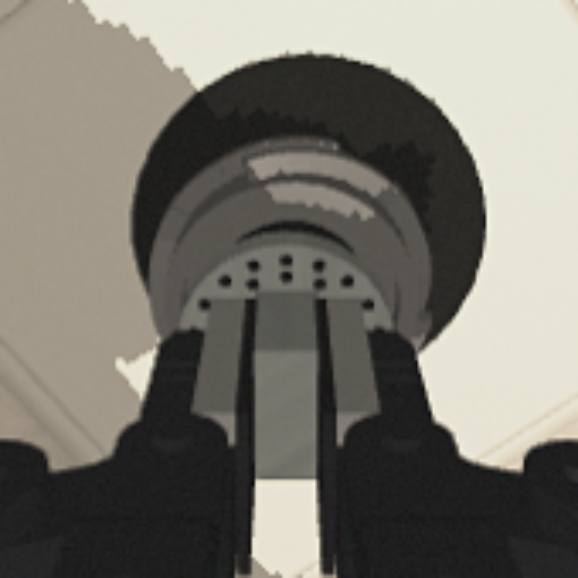

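The disk hovers over the neck and is laterally centred (disk about x=288, neck about x=291 in the crop). I'll measure the remaining offset in depth.

```bash
python3 - <<'E'
from h import *
from scipy.optimize import least_squares
d=dict(np.load("pics/w3.npz")); P=cloud(d); z=P[...,2]
C=np.array([.5555,-.0167]); near=np.hypot(P[...,0]-C[0],P[...,1]-C[1])<.04
print(np.histogram(z[near&(z>.1)],bins=np.arange(.104,.15,.002)))
def fit(lo,hi,zp,r,vmax):
    m=(near&(z>lo)&(z<hi)).astype(np.uint8); cn=max(cv2.findContours(m,0,1)[0],key=cv2.contourArea).reshape(-1,2)
    us=range(cn[:,0].min()+3,cn[:,0].max()-2); top=np.array([(u,cn[cn[:,0]==u][:,1].min()) for u in us]); top=top[top[:,1]<vmax]
    q=onplane(d,top,zp)[:,:2]
    for k in range(2):
        f=least_squares(lambda x:np.hypot(*(q-x).T)-r,C,loss="soft_l1",f_scale=3e-4); 
    f2=least_squares(lambda x:np.hypot(*(q-x[:2]).T)-x[2],np.r_[C,r],loss="soft_l1",f_scale=3e-4)
    print(len(q),top[0],top[-1],f.x.round(5),np.sqrt((f.fun**2).mean()).round(5),f2.x.round(5))
fit(.1275,.14,.131,.017,248)
fit(.1175,.1225,.120,.021,235)
E
```

```text
(array([ 29,  55, 176, 387, 212, 519, 305, 135, 636,  11,  16,  58,  77,
       583, 232,  26,  32,  36,  79, 102, 104, 142]), array([0.104, 0.106, 0.108, 0.11 , 0.112, 0.114, 0.116, 0.118, 0.12 ,
       0.122, 0.124, 0.126, 0.128, 0.13 , 0.132, 0.134, 0.136, 0.138,
       0.14 , 0.142, 0.144, 0.146, 0.148]))
58 [255 247] [312 247] [ 0.5548  -0.01507] 0.00024 [ 0.55539 -0.01544  0.0164 ]
69 [251 234] [319 234] [ 0.55596 -0.01672] 0.00025 [ 0.5564  -0.017    0.02055]
```

```bash
python3 -m pendant '{"hand":[0,0,0,0,0,0],"linear":[[0.037,-0.053,0],[0,0,-0.05],[0,0,-0.05],[0,0,-0.05],[0,0,-0.03],[0,0,0]],"turn":[[0,0,0],[0,0,0],[0,0,0],[0,0,0],[0,0,0],[0,0,0]]}'; python3 st.py
python3 -m pendant '{"hand":[0,0,0],"linear":[[0,0,-0.04],[0,0,-0.04],[0,0,0]],"turn":[[0,0,0],[0,0,0],[0,0,0]]}'; python3 st.py
```

```text
clock: 8.38
position: [0.5555, -0.0175, 0.2024]
tool_rot: [3.009, -0.902, -0.0]
force: [0.1, -0.4, -0.9]
gripper_width: 0.0088
grip_force: 58.5
t 8.38 p [ 0.5555 -0.0175  0.2024] yaw -123.39 z [-0.0002 -0.    ] F [ 0.1 -0.4 -0.9] T [ 0.01 -0.04 -0.01] w 0.0088 58.53764355182648 j [-0.07  0.43  0.    1.86 -0.    0.85 -2.22]
clock: 8.75
position: [0.5555, -0.0175, 0.2]
tool_rot: [3.009, -0.903, -0.0]
force: [-0.5, -0.8, -0.4]
gripper_width: 0.0086
grip_force: 58.5
t 8.75 p [ 0.5555 -0.0175  0.2   ] yaw -123.39 z [-0.0002 -0.0001] F [-0.5 -0.8 -0.4] T [-0.04 -0.01  0.01] w 0.0086 58.5381156206131 j [-0.07  0.43  0.    1.87 -0.    0.84 -2.22]
```

No contact below the rim, so it is entering. I continue down to the seat.

```bash
python3 -m pendant '{"hand":[0,0,0],"linear":[[0,0,-0.03],[0,0,-0.03],[0,0,0]],"turn":[[0,0,0],[0,0,0],[0,0,0]]}'; python3 st.py
python3 -m pendant '{"hand":[0,0],"linear":[[0,0,-0.03],[0,0,0]],"turn":[[0,0,0],[0,0,0]]}'; python3 st.py
```

```text
clock: 9.12
position: [0.5555, -0.0175, 0.1982]
tool_rot: [3.009, -0.903, -0.0]
force: [1.0, -0.2, -0.6]
gripper_width: 0.0087
grip_force: 58.5
t 9.12 p [ 0.5555 -0.0175  0.1982] yaw -123.39 z [-0.0002 -0.    ] F [ 1.  -0.2 -0.6] T [-0.02  0.03 -0.  ] w 0.0087 58.537395000457764 j [-0.07  0.44  0.    1.87 -0.    0.84 -2.22]
clock: 9.38
position: [0.5556, -0.0175, 0.1977]
tool_rot: [-3.009, 0.903, -0.0]
force: [-0.7, -1.1, 3.2]
gripper_width: 0.0086
grip_force: 58.9
t 9.38 p [ 0.5556 -0.0175  0.1977] yaw -123.39 z [0.0002 0.    ] F [-0.7 -1.1  3.2] T [ 0.04  0.29 -0.01] w 0.0086 58.947508335113525 j [-0.07  0.44  0.    1.87 -0.    0.84 -2.22]
```

Contact of about 4 N at exactly the seat height, with little side force. I let go gently and back off.

```bash
python3 -m pendant '{"hand":[0,20,40,40,40,40],"linear":[[0,0,-0.01],[0,0,0],[0,0,0],[0,0,0],[0,0,0],[0,0,0]],"turn":[[0,0,0],[0,0,0],[0,0,0],[0,0,0],[0,0,0],[0,0,0]]}'; python3 st.py
python3 -m pendant '{"hand":[40,40,70,100,100],"linear":[[0,0,0.3],[0,0,0.8],[-0.5,0.2,0.7],[-1,0.4,0],[-0.5,0.2,0]],"turn":[[0,0,0],[0,0,0],[0,0,0],[0,0,0],[0,0,0]]}'; python3 st.py
python3 - <<'E'
from plant import eyes
from h import *
d=eyes.snapshot("wrist"); np.savez("pics/w4.npz",**d); P=cloud(d); z=P[...,2]; C=np.array([.5562,-.0168])
near=np.hypot(P[...,0]-C[0],P[...,1]-C[1])
k=(near<.018)&(z>.11)&(z<.13); q=P[k]; A=np.c_[q[:,:2]-C,np.ones(len(q))]; x=np.linalg.lstsq(A,q[:,2],rcond=None)[0]; print("disk plane z,tilt",x, np.histogram(q[:,2],bins=np.arange(.11,.13,.002)))
k=(near<.018)&(z>.138)&(z<.148); print("tab top",P[k].mean(0),k.sum())
k=(near>.0182)&(near<.0208)&(z>.112)&(z<.128);print("rim z",np.median(z[k]))
cv2.imwrite("pics/w4.png",d["image"][:,:,::-1])
E
```

```text
clock: 10.12
position: [0.5555, -0.0175, 0.1971]
tool_rot: [3.009, -0.903, -0.0]
force: [-0.2, -0.5, 0.5]
gripper_width: 0.0341
grip_force: 0.0
t 10.12 p [ 0.5555 -0.0175  0.1971] yaw -123.39 z [-0.0001 -0.    ] F [-0.2 -0.5  0.5] T [ 0.01 -0.02  0.02] w 0.0341 0.0 j [-0.07  0.44  0.    1.87 -0.    0.84 -2.22]
clock: 10.75
position: [0.4945, 0.0071, 0.2518]
tool_rot: [-3.009, 0.901, -0.001]
force: [0.0, -0.2, 0.1]
gripper_width: 0.0847
grip_force: 0.0
t 10.75 p [0.4945 0.0071 0.2518] yaw -123.35 z [0.0005 0.0002] F [ 0.  -0.2  0.1] T [ 0.02 -0.02 -0.05] w 0.0847 0.0 j [-0.11  0.28 -0.01  1.95  0.    0.91 -2.28]
disk plane z,tilt [-0.0225749   0.04593528  0.12122412] (array([   0,    0,   78,   57,   29, 1182,  461,    0,    0,    1]), array([0.11 , 0.112, 0.114, 0.116, 0.118, 0.12 , 0.122, 0.124, 0.126,
       0.128, 0.13 ]))
tab top [ 0.55600453 -0.01662393  0.14351984] 621
rim z 0.12060352839719915
```

View pics/w4.png

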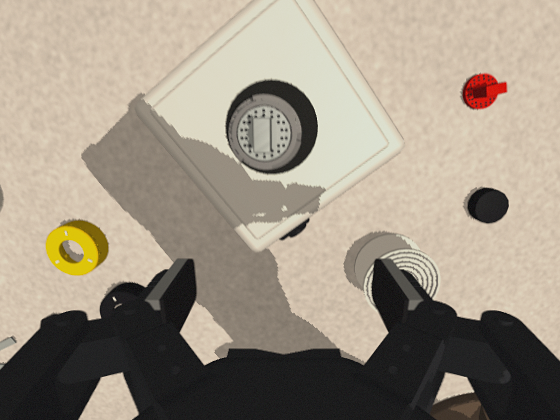

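The strainer is seated: tab top at 143.5 mm against 143 mm expected, disk top at the rim. Now I turn the tool and travel to the ring.

```bash
python3 -m pendant '{"hand":[100,100,100,100,100,100,100,100,100,100],"linear":[[0,0.4,0],[0,0.4,0],[0,0.4,0],[0,0.4,0],[0,0.4,0],[0,0.4,0],[0,0.4,0],[0,0.4,0],[0,0.4,0],[0,0.4,0]],"turn":[[0,0,0.97],[0,0,0.97],[0,0,0.97],[0,0,0.97],[0,0,0.97],[0,0,0.97],[0,0,0.97],[0,0,0.97],[0,0,0.97],[0,0,0.97]]}'
python3 -m pendant '{"hand":[100,100,100,100,100,100,100,100,100,100],"linear":[[0.15,0.4,0],[0.15,0.4,0],[0.15,0.4,0],[0.15,0.4,0],[0.2,0.4,0],[0.2,0.4,0],[0.2,0.4,-0.2],[0.2,0.4,-0.4],[0.1,0.3,-0.5],[0.1,0.2,-0.5]],"turn":[[0,0,0.97],[0,0,0.97],[0,0,0.97],[0,0,0.97],[0,0,0.97],[0,0,0.97],[0,0,0.97],[0,0,0.97],[0,0,0.97],[0,0,0.97]]}'
python3 -m pendant '{"hand":[100,100,100],"linear":[[0,0,0],[0,0,0],[0,0,0]],"turn":[[0,0,0.97],[0,0,0.97],[0,0,0]]}'; python3 st.py
python3 - <<'E'
from plant import eyes
from h import *
d=eyes.snapshot("wrist"); np.savez("pics/w5.npz",**d); cv2.imwrite("pics/w5.png",d["image"][:,:,::-1])
E
```

```text
clock: 12.05
position: [0.4963, 0.1267, 0.2511]
tool_rot: [-2.666, -1.662, -0.0]
force: [0.0, -0.2, 0.6]
gripper_width: 0.0856
grip_force: 0.0
clock: 13.3
position: [0.5445, 0.2377, 0.2025]
tool_rot: [-0.522, -3.098, -0.001]
force: [0.1, 0.1, 0.3]
gripper_width: 0.0852
grip_force: 0.0
clock: 13.68
position: [0.5442, 0.2371, 0.2026]
tool_rot: [-0.003, -3.141, -0.001]
force: [-0.2, -0.2, 0.2]
gripper_width: 0.0849
grip_force: 0.0
t 13.68 p [0.5442 0.2371 0.2026] yaw 89.89 z [-0.0008  0.0004] F [-0.2 -0.2  0.2] T [-0.04  0.01 -0.03] w 0.0849 0.0 j [ 0.05  0.63 -0.82  1.72  0.53  1.03  0.61]
```

View pics/w5.png

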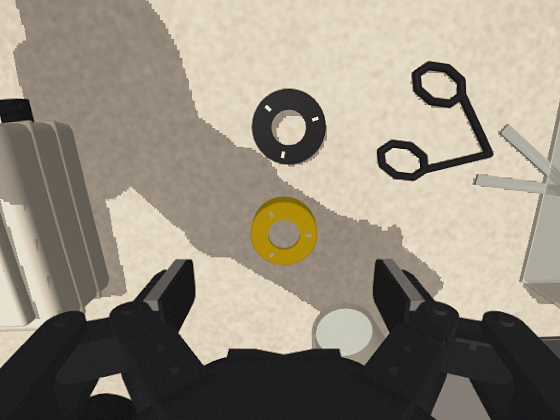

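The ring is at (289,126) with ticks at (267,108), (315,119) and (282,155). The yellow one lies between it and the fingers.

```bash
python3 - <<'E'
from h import *
d=dict(np.load("pics/w5.npz")); P=cloud(d); im=d["image"].astype(int); z=P[...,2]
c0=onplane(d,[(289,126)],.022)[0,:2]
near=np.hypot(P[...,0]-c0[0],P[...,1]-c0[1])<.04
m=(near&(z>.017)&(z<.028)).astype(np.uint8); 
for c in cv2.findContours(m,cv2.RETR_CCOMP,1)[0]:
    if len(c)>30:
        q=onplane(d,c.reshape(-1,2),.022)[:,:2]; A=np.c_[2*q,np.ones(len(q))]; x=np.linalg.lstsq(A,(q**2).sum(1),rcond=None)[0]; r=np.sqrt(x[2]+x[0]**2+x[1]**2); print(x[:2].round(4),r.round(4))
        if r>.025: C=x[:2]
print("z",np.median(z[m>0]))
tk=(m>0)&(im.min(2)>110); n,l,s,ce=cv2.connectedComponentsWithStats(tk.astype(np.uint8))
for i in range(1,n):
    if s[i,4]>4:
        q=onplane(d,[ce[i]],.022)[0,:2]-C; print(ce[i].round(1),s[i,4],np.hypot(*q).round(4),np.degrees(np.arctan2(q[1],q[0])).round(1))
y=onplane(d,[(284,231)],.022)[0]; print("yellow",y, "beaker base",onplane(d,[(345,330)],.003))
E
```

```text
[0.4787 0.2416] 0.0294
[0.4787 0.2415] 0.0142
z 0.022598555352265293
[287.5  88. ] 10 0.0296 -179.0
[267.8 107.8] 24 0.0219 -133.0
[314.9 118.6] 25 0.0223 107.4
[262.5 153.5] 6 0.0295 -45.2
[282.4 154.3] 23 0.022 -12.3
[270.5 159.5] 6 0.0295 -29.3
[285. 164.] 5 0.0296 -4.9
yellow [0.56700374 0.23809616 0.022     ] beaker base [[0.68557764 0.30234765 0.003     ]]
```

Pins are at −12.5° (mod 120), so I need a +16.3° turn before entry. I go to the ring at (0.4787, 0.2416).

```bash
python3 -m pendant '{"hand":[100,100,100,100,100,100,100,100,100,100],"linear":[[-0.6,0.05,0],[-0.8,0.05,0],[-0.6,0.05,-0.2],[-0.183,0,-0.5],[0,0,-0.9],[0,0,-0.9],[0,0,-0.9],[0,0,-0.6],[0,0,-0.29],[0,0,0]],"turn":[[0,0,0],[0,0,0],[0,0,0],[0,0,0],[0,0,0],[0,0,0],[0,0,0],[0,0,0],[0,0,0],[0,0,0]]}'; python3 st.py
python3 -m pendant '{"hand":[75,65,55,50,50],"linear":[[0,0,0],[0,0,0],[0,0,0],[0,0,0],[0,0,0]],"turn":[[0,0,0],[0,0,0],[0,0,0],[0,0,0],[0,0,0]]}'; python3 st.py
```

```text
clock: 14.98
position: [0.4781, 0.2421, 0.0742]
tool_rot: [-0.0, -3.141, 0.0]
force: [0.3, -0.1, 1.0]
gripper_width: 0.0855
grip_force: 0.0
t 14.97 p [0.4781 0.2421 0.0742] yaw 89.99 z [-0.0004 -0.0001] F [ 0.3 -0.1  1. ] T [ 0.01 -0.01  0.02] w 0.0855 0.0 j [-0.07  0.71 -0.71  1.96  0.69  0.73  0.37]
clock: 15.6
position: [0.4785, 0.2423, 0.0758]
tool_rot: [0.0, 3.14, 0.001]
force: [-2.3, -1.0, 9.8]
gripper_width: 0.0572
grip_force: 63.2
t 15.6 p [0.4785 0.2423 0.0758] yaw 90.0 z [0.0018 0.0004] F [-2.3 -1.   9.8] T [-0.32  0.46 -0.01] w 0.0572 63.176895218202844 j [-0.07  0.71 -0.71  1.96  0.69  0.73  0.37]
```

```bash
python3 -m pendant '{"hand":[50,50,50,50,50,50,50,50],"linear":[[0,0,0.2],[0,0,0.6],[0,0,1],[0,0,1],[0,0,1],[0,0,1],[0,0,0.8],[0,0,0.2]],"turn":[[0,0,0],[0,0,0],[0,0,0],[0,0,0],[0,0,0],[0,0,0],[0,0,0],[0,0,0]]}'; python3 st.py
python3 -m pendant '{"hand":[50,50,50,50,50,50,50,50,50,50],"linear":[[0.3,-0.5,0],[0.5,-0.9,0],[0.55,-0.95,0],[0.55,-0.95,0],[0.55,-0.95,0],[0.55,-0.95,0],[0.55,-0.95,0],[0.55,-0.95,0],[0.42,-0.64,0],[0.2,-0.3,0]],"turn":[[0,0,0],[0,0,0],[0,0,0.3],[0,0,0.3],[0,0,0.3],[0,0,0.3],[0,0,0.3],[0,0,0.13],[0,0,0],[0,0,0]]}'
python3 -m pendant '{"hand":[50,50],"linear":[[0,0,0],[0,0,0]],"turn":[[0,0,0],[0,0,0]]}'; python3 st.py
python3 - <<'E'
from plant import eyes
from h import *
d=eyes.snapshot("wrist"); np.savez("pics/w6.npz",**d); cv2.imwrite("pics/w6.png",d["image"][:,:,::-1])
E
```

```text
clock: 16.6
position: [0.4784, 0.2426, 0.2508]
tool_rot: [-0.0, 3.139, 0.002]
force: [0.0, 0.2, -0.8]
gripper_width: 0.0574
grip_force: 64.3
t 16.6 p [0.4784 0.2426 0.2508] yaw 90.01 z [0.0029 0.0014] F [ 0.   0.2 -0.8] T [-0.   -0.03 -0.01] w 0.0574 64.25234166308655 j [ 0.08  0.5  -0.9   1.81  0.44  1.05  0.58]
clock: 17.85
position: [0.62, -0.001, 0.2474]
tool_rot: [0.442, -3.109, -0.0]
force: [-1.0, 0.6, -1.0]
gripper_width: 0.0576
grip_force: 64.3
clock: 18.1
position: [0.6191, 0.0024, 0.2486]
tool_rot: [0.449, -3.109, -0.001]
force: [-0.4, 0.3, -0.4]
gripper_width: 0.0572
grip_force: 64.3
t 18.1 p [0.6191 0.0024 0.2486] yaw 106.42 z [-0.0001  0.0007] F [-0.4  0.3 -0.4] T [ 0.   -0.03 -0.03] w 0.0572 64.29115412203828 j [ 0.48  0.64 -0.91  1.6   0.54  1.17  1.31]
```

View pics/w6.png

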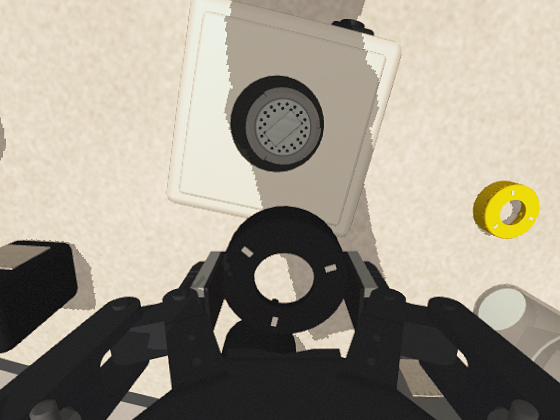

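The ring is held level at (283,270), with ticks at (247,252), (331,268) and (275,321); the neck with the strainer is at (282,126). That was my tenth and last picture, so from here I use numbers only.

```bash
cat > m.py <<'E'
from h import *
from scipy.optimize import least_squares
def circ(q):
    A=np.c_[2*q,np.ones(len(q))]; x=np.linalg.lstsq(A,(q**2).sum(1),rcond=None)[0]; return x[:2],np.sqrt(x[2]+x[0]**2+x[1]**2)
def tilt(q):
    m=q.mean(0); x=np.linalg.lstsq(np.c_[q[:,:2]-m[:2],np.ones(len(q))],q[:,2],rcond=None)[0]; return x.round(4)
E
python3 - <<'E'
from m import *
d=dict(np.load("pics/w6.npz")); P=cloud(d); im=d["image"].astype(int); z=P[...,2]
box=np.zeros(z.shape,bool); box[200:340,215:350]=1
k=box&(z>.185)&(z<.205); zt=np.median(z[k]); print("ring top z",zt,k.sum())
# hole: fit inner contour
m=(box&(abs(z-zt)<.004)).astype(np.uint8)
print("plane",tilt(P[m>0]))
cs,_=cv2.findContours(m,cv2.RETR_CCOMP,1)
for c in cs:
    if len(c)>60: q=onplane(d,c.reshape(-1,2),zt)[:,:2]; print(len(c),*circ(q))
# outer front arc
top=np.array([(u,np.nonzero(m[:,u])[0].min()) for u in range(235,335) if m[:,u].any()]); top=top[top[:,1]<255]
q=onplane(d,top,zt)[:,:2]; f=least_squares(lambda x:np.hypot(*(q-x).T)-.030,[.62,.0]); print("outer r30",f.x,np.sqrt((f.fun**2).mean())); C=f.x
tk=box&(im.min(2)>110)&(abs(z-zt)<.006); n,l,s,ce=cv2.connectedComponentsWithStats(tk.astype(np.uint8))
for i in range(1,n):
    if s[i,4]>8:
        v=onplane(d,[ce[i]],zt)[0,:2]-C; print(ce[i].round(1),s[i,4],np.hypot(*v).round(4),np.degrees(np.arctan2(v[1],v[0])).round(1))
# neck
n0=onplane(d,[(282,126)],.12)[0,:2]; near=np.hypot(P[...,0]-n0[0],P[...,1]-n0[1])
m=((near<.035)&(z>.1165)&(z<.126)|((near<.02)&(z>.11))).astype(np.uint8)
c=max(cv2.findContours(m,0,1)[0],key=cv2.contourArea); q=onplane(d,c.reshape(-1,2),.12)[:,:2]; print("neck",n0,*circ(q))
q=P.reshape(-1,3); N=circ(q[(near.ravel()<.035)&(q[:,2]>.1165)][:,:2])
t=P[(near<.02)&(z>.138)&(z<.148)]; print("tab",t.mean(0))
# rib steps
N=np.array(circ(onplane(d,c.reshape(-1,2),.12)[:,:2])[0]); rel=q[:,:2]-N; rad=np.hypot(*rel.T); a=np.degrees(np.arctan2(rel[:,1],rel[:,0]))
for a0 in list(range(-28,4,3))+list(range(92,124,3))+list(range(-148,-116,3)):
    k=(abs(a-a0)<1.5)&(rad>.0222)&(rad<.0242)&(q[:,2]>.08); print(a0,(np.median(q[k][:,2])*1e3).round(1) if k.any() else None,end=" ")
E
```

```text
ring top z 0.19518793982020496 10497
plane [0.0004 0.0007 0.1951]
402 [0.61855575 0.00236306] 0.02985354731938721
160 [0.61812657 0.00233654] 0.013180008855293775
outer r30 [0.618891   0.00255403] 0.000250467804001018
[246.6 251.5] 58 0.0216 -114.5
[329.9 268. ] 55 0.0218 122.4
[273.9 321.2] 47 0.0226 4.6
neck [ 0.55504723 -0.01714838] [ 0.55563585 -0.01704105] 0.02123783490068153
tab [ 0.55577449 -0.01651984  0.14357229]
-28 116.2 -25 116.0 -22 116.2 -19 116.6 -16 116.6 -13 115.5 -10 109.6 -7 110.2 -4 110.3 -1 109.6 2 110.7 92 115.6 95 115.6 98 116.6 101 116.5 104 116.2 107 109.4 110 109.4 113 110.1 116 110.0 119 110.7 122 109.7 -148 115.7 -145 116.3 -142 116.0 -139 116.4 -136 116.4 -133 109.8 -130 109.5 -127 109.5 -124 110.0 -121 109.6 -118 110.2
```

Ring pins are at 4.2°, gaps at 3.8°: aligned. The shift to the neck is (−63.0, −19.4) mm.

```bash
python3 -m pendant '{"hand":[50,50,50,50,50,50,50,50,50],"linear":[[-0.5,-0.15,0],[-0.8,-0.25,0],[-0.6,-0.18,0],[-0.2,-0.067,0],[0,0,-0.4],[0,0,-0.6],[0,0,-0.5],[0,0,-0.2],[0,0,0]],"turn":[[0,0,0],[0,0,0],[0,0,0],[0,0,0],[0,0,0],[0,0,0],[0,0,0],[0,0,0],[0,0,0]]}'; python3 st.py
python3 - <<'E'
from plant import eyes
from m import *
d=eyes.snapshot("wrist"); np.savez("pics/w7.npz",**d); P=cloud(d); im=d["image"].astype(int); z=P[...,2]
C=np.array([.556,-.017]); near=np.hypot(P[...,0]-C[0],P[...,1]-C[1])
k=(near<.034)&(z>.135)&(z<.155); zt=np.median(z[k]); print("top",zt,tilt(P[k&(abs(z-zt)<.003)]))
m=((near<.036)&(abs(z-zt)<.004)).astype(np.uint8); m[:,:100]=0
for c in cv2.findContours(m,cv2.RETR_CCOMP,1)[0]:
    if len(c)>60: q=onplane(d,c.reshape(-1,2),zt)[:,:2]; print(len(c),*circ(q))
for lo,hi in ((.115,.1235),(.138,.142)):
    q=P[(near<.025)&(z>lo)&(z<hi)]; print(lo,len(q),q.mean(0) if len(q) else 0)
E
```

```text
clock: 19.27
position: [0.5566, -0.0184, 0.1968]
tool_rot: [0.446, -3.109, -0.001]
force: [0.2, -0.2, -0.1]
gripper_width: 0.0573
grip_force: 64.3
t 19.27 p [ 0.5566 -0.0184  0.1968] yaw 106.33 z [-0.0011  0.0004] F [ 0.2 -0.2 -0.1] T [ 0.03  0.01 -0.04] w 0.0573 64.28940453377436 j [ 0.56  0.61 -0.91  1.81  0.57  1.    1.28]
top 0.14342930254602548 [-0.0015  0.0015  0.1434]
448 [ 0.55551089 -0.01808792] 0.030363323012033885
260 [ 0.5554784  -0.01828993] 0.011583820034496917
0.115 559 [ 0.56671453 -0.01721082  0.12085664]
0.138 405 [ 0.55960607 -0.01680724  0.14047859]
```

```bash
python3 -m pendant '{"hand":[50,50,50,50,50],"linear":[[-0.007,0.04,0],[0,0,0],[0,0,-0.06],[0,0,-0.06],[0,0,0]],"turn":[[0,0,0],[0,0,0],[0,0,0],[0,0,0],[0,0,0]]}'; python3 st.py
python3 -m pendant '{"hand":[50,50,50,50],"linear":[[0,0,-0.06],[0,0,-0.05],[0,0,0],[0,0,0]],"turn":[[0,0,0],[0,0,0],[0,0,0],[0,0,0]]}'; python3 st.py
```

```text
clock: 19.95
position: [0.5563, -0.0175, 0.1936]
tool_rot: [0.445, -3.109, -0.0]
force: [-0.1, -0.2, -0.2]
gripper_width: 0.0574
grip_force: 64.3
t 19.95 p [ 0.5563 -0.0175  0.1936] yaw 106.31 z [-0.0004 -0.    ] F [-0.1 -0.2 -0.2] T [-0.04  0.   -0.02] w 0.0574 64.28910214526695 j [ 0.56  0.62 -0.91  1.82  0.57  0.99  1.27]
clock: 20.45
position: [0.5565, -0.0174, 0.1906]
tool_rot: [-0.446, 3.11, 0.0]
force: [-0.5, 0.1, -0.3]
gripper_width: 0.0573
grip_force: 64.3
t 20.45 p [ 0.5565 -0.0174  0.1906] yaw 106.31 z [0. 0.] F [-0.5  0.1 -0.3] T [ 0.02 -0.01  0.04] w 0.0573 64.28958415577654 j [ 0.55  0.62 -0.9   1.82  0.58  0.99  1.27]
```

Free so far, with the underside about 5 mm below the rim. I continue in small steps.

```bash
python3 -m pendant '{"hand":[50,50,50,50],"linear":[[0,0,-0.05],[0,0,-0.05],[0,0,0],[0,0,0]],"turn":[[0,0,0],[0,0,0],[0,0,0],[0,0,0]]}'; python3 st.py
python3 -m pendant '{"hand":[50,50,50,50],"linear":[[0,0,-0.05],[0,0,-0.05],[0,0,0],[0,0,0]],"turn":[[0,0,0],[0,0,0],[0,0,0],[0,0,0]]}'; python3 st.py
```

```text
clock: 20.95
position: [0.5564, -0.0174, 0.1875]
tool_rot: [0.446, -3.11, -0.0]
force: [-0.3, -0.4, -0.8]
gripper_width: 0.0576
grip_force: 64.3
t 20.95 p [ 0.5564 -0.0174  0.1875] yaw 106.31 z [-0.0001  0.0001] F [-0.3 -0.4 -0.8] T [ 0.01  0.06 -0.03] w 0.0576 64.28907154826447 j [ 0.55  0.62 -0.9   1.82  0.58  0.98  1.26]
clock: 21.45
position: [0.5564, -0.0174, 0.1845]
tool_rot: [0.446, -3.11, -0.0]
force: [0.3, 0.9, -0.1]
gripper_width: 0.0573
grip_force: 64.3
t 21.45 p [ 0.5564 -0.0174  0.1845] yaw 106.31 z [-0.  0.] F [ 0.3  0.9 -0.1] T [-0.01  0.05 -0.01] w 0.0573 64.28909378344542 j [ 0.55  0.63 -0.9   1.83  0.58  0.98  1.26]
```

```bash
python3 -m pendant '{"hand":[50,50,50],"linear":[[0,0,-0.03],[0,0,-0.02],[0,0,0]],"turn":[[0,0,0],[0,0,0],[0,0,0]]}'; python3 st.py
python3 -m pendant '{"hand":[50,50],"linear":[[0,0,-0.02],[0,0,0]],"turn":[[0,0,0],[0,0,0]]}'; python3 st.py
```

```text
clock: 21.82
position: [0.5565, -0.0174, 0.1832]
tool_rot: [-0.446, 3.11, -0.0]
force: [-0.1, -0.3, 1.3]
gripper_width: 0.0575
grip_force: 64.6
t 21.82 p [ 0.5565 -0.0174  0.1832] yaw 106.31 z [ 0.0002 -0.    ] F [-0.1 -0.3  1.3] T [-0.03  0.11 -0.  ] w 0.0575 64.56684913406207 j [ 0.55  0.63 -0.9   1.83  0.59  0.98  1.26]
clock: 22.08
position: [0.5566, -0.0173, 0.1829]
tool_rot: [-0.446, 3.109, -0.0]
force: [-1.6, -0.7, 6.5]
gripper_width: 0.0575
grip_force: 65.1
t 22.07 p [ 0.5566 -0.0173  0.1829] yaw 106.31 z [ 0.0004 -0.0002] F [-1.6 -0.7  6.5] T [-0.11  0.37 -0.01] w 0.0575 65.09015839357744 j [ 0.55  0.63 -0.9   1.83  0.59  0.98  1.26]
```

Contact at exactly the predicted rest height, with 6 N press. Now I screw clockwise in small steps with a light feed.

```bash
python3 -m pendant '{"hand":[50,50,50,50,50],"linear":[[0,0,0],[0,0,-0.01],[0,0,-0.01],[0,0,-0.01],[0,0,0]],"turn":[[0,0,-0.5],[0,0,-0.5],[0,0,-0.5],[0,0,-0.5],[0,0,0]]}'; python3 st.py
```

```text
clock: 22.7
position: [0.5566, -0.0173, 0.1819]
tool_rot: [0.1, 3.139, -0.0]
force: [0.1, 0.3, 4.0]
gripper_width: 0.0573
grip_force: 64.8
t 22.7 p [ 0.5566 -0.0173  0.1819] yaw 86.33 z [ 0.0005 -0.0003] F [0.1 0.3 4. ] T [-0.1   0.3  -0.13] w 0.0573 64.76605797128286 j [ 0.5   0.6  -0.81  1.83  0.53  0.94  0.96]
```

```bash
python3 -m pendant '{"hand":[50,50,50,50,50],"linear":[[0,0,-0.014],[0,0,-0.014],[0,0,-0.012],[0,0,-0.012],[0,0,0]],"turn":[[0,0,-0.5],[0,0,-0.5],[0,0,-0.5],[0,0,-0.5],[0,0,0]]}'; python3 st.py
```

```text
clock: 23.32
position: [0.5566, -0.0173, 0.1801]
tool_rot: [0.641, 3.075, -0.0]
force: [-0.9, -0.1, 3.3]
gripper_width: 0.0575
grip_force: 64.7
t 23.32 p [ 0.5566 -0.0173  0.1801] yaw 66.44 z [ 0.0004 -0.0001] F [-0.9 -0.1  3.3] T [-0.11  0.04 -0.12] w 0.0575 64.66877151528024 j [ 0.44  0.57 -0.72  1.84  0.47  0.91  0.67]
```

```bash
python3 -m pendant '{"hand":[50,50,50],"linear":[[0,0,-0.015],[0,0,-0.015],[0,0,0]],"turn":[[0,0,-0.5],[0,0,-0.5],[0,0,0]]}'; python3 st.py
python3 -m pendant '{"hand":[50,50],"linear":[[0,0,-0.015],[0,0,0]],"turn":[[0,0,-0.5],[0,0,0]]}'; python3 st.py
```

```text
clock: 23.7
position: [0.5565, -0.0173, 0.1792]
tool_rot: [0.906, 3.008, -0.0]
force: [-0.1, -0.8, 4.3]
gripper_width: 0.0575
grip_force: 64.7
t 23.7 p [ 0.5565 -0.0173  0.1792] yaw 56.49 z [ 0.0002 -0.0001] F [-0.1 -0.8  4.3] T [-0.16  0.1  -0.14] w 0.0575 64.72996549098752 j [ 0.41  0.56 -0.68  1.84  0.44  0.9   0.52]
clock: 23.95
position: [0.5566, -0.0174, 0.1788]
tool_rot: [1.036, 2.965, 0.0]
force: [-0.2, -0.6, 6.2]
gripper_width: 0.0574
grip_force: 64.8
t 23.95 p [ 0.5566 -0.0174  0.1788] yaw 51.48 z [ 0.0003 -0.0001] F [-0.2 -0.6  6.2] T [-0.27  0.11 -0.04] w 0.0574 64.82203859923175 j [ 0.4   0.55 -0.65  1.84  0.42  0.89  0.44]
```

```bash
python3 -m pendant '{"hand":[50,50],"linear":[[0,0,-0.01],[0,0,0]],"turn":[[0,0,-0.4],[0,0,0]]}'; python3 st.py
python3 -m pendant '{"hand":[50,50],"linear":[[0,0,-0.006],[0,0,0]],"turn":[[0,0,-0.3],[0,0,0]]}'; python3 st.py
```

```text
clock: 24.2
position: [0.5567, -0.0174, 0.1787]
tool_rot: [1.139, 2.927, -0.0]
force: [-1.4, -1.3, 8.1]
gripper_width: 0.0577
grip_force: 65.2
t 24.2 p [ 0.5567 -0.0174  0.1787] yaw 47.49 z [ 0.0006 -0.0003] F [-1.4 -1.3  8.1] T [-0.26  0.18 -0.13] w 0.0577 65.15995780122466 j [ 0.39  0.55 -0.64  1.84  0.41  0.88  0.38]
clock: 24.45
position: [0.5567, -0.0175, 0.1787]
tool_rot: [1.214, 2.897, -0.0]
force: [-1.8, -1.7, 9.1]
gripper_width: 0.0575
grip_force: 65.4
t 24.45 p [ 0.5567 -0.0175  0.1787] yaw 44.51 z [ 0.0007 -0.0005] F [-1.8 -1.7  9.1] T [-0.34  0.37 -0.01] w 0.0575 65.37435811347677 j [ 0.38  0.54 -0.62  1.85  0.4   0.88  0.34]
```

Sinking stopped at 1.0 to 1.08 rad, 4.2 to 4.5 mm down, so it is home. I release the ring and check.

```bash
python3 -m pendant '{"hand":[60,75,90,100,100],"linear":[[0,0,0.01],[0,0,0.01],[0,0,0],[0,0,0],[0,0,0]],"turn":[[0,0,0],[0,0,0],[0,0,0],[0,0,0],[0,0,0]]}'; python3 st.py
python3 -m pendant '{"hand":[100,100,100,100,100,100,100],"linear":[[0,0,0.3],[0,0,0.8],[0,0,0.8],[0.2,-0.2,0.5],[0.7,-0.7,0],[0.6,-0.6,0],[0,0,0]],"turn":[[0,0,0],[0,0,0],[0,0,0],[0,0,0],[0,0,0],[0,0,0],[0,0,0]]}'; python3 st.py
python3 - <<'E'
from plant import eyes
from m import *
for n in ("wrist","top"):
    d=eyes.snapshot(n); P=cloud(d); z=P[...,2]; C=np.array([.556,-.017]); near=np.hypot(P[...,0]-C[0],P[...,1]-C[1])
    k=(near<.034)&(z>.115)&(z<.135); zt=np.median(z[k]); k&=abs(z-zt)<.004; print(n,k.sum(),"ring top",zt,tilt(P[k]))
    c=max(cv2.findContours(k.astype(np.uint8),0,1)[0],key=cv2.contourArea); print(circ(onplane(d,c.reshape(-1,2),zt)[:,:2]))
    t=P[(near<.02)&(z>.137)&(z<.15)]; print("tab",len(t),t.mean(0),tilt(t))
    k=(near>.055)&(near<.065)&(z>.07)&(z<.1); print("tank top",np.median(z[k]))
E
```

```text
clock: 25.08
position: [0.5564, -0.0174, 0.1786]
tool_rot: [-1.219, -2.895, -0.0]
force: [0.3, -0.6, -0.5]
gripper_width: 0.0855
grip_force: 0.0
t 25.07 p [ 0.5564 -0.0174  0.1786] yaw 44.34 z [-0.0002  0.0001] F [ 0.3 -0.6 -0.5] T [-0.01 -0.01 -0.04] w 0.0855 0.0 j [ 0.38  0.54 -0.62  1.85  0.4   0.88  0.34]
clock: 25.95
position: [0.6026, -0.0649, 0.2504]
tool_rot: [1.224, 2.893, -0.001]
force: [-1.1, 1.0, -0.5]
gripper_width: 0.0852
grip_force: 0.0
t 25.95 p [ 0.6026 -0.0649  0.2504] yaw 44.12 z [ 0.0001 -0.0006] F [-1.1  1.  -0.5] T [-0.04  0.04  0.02] w 0.0852 0.0 j [ 0.45  0.53 -0.64  1.65  0.35  1.08  0.48]
wrist 6278 ring top 0.1254190306604766 [-0.0012 -0.0007  0.1252]
(array([ 0.5568051 , -0.01646515]), np.float64(0.02931618863255502))
tab 637 [ 0.555661   -0.01648672  0.14353957] [0.0035 0.0057 0.1435]
tank top 0.09060792790435565
top 420 ring top 0.12538130058968222 [-0.0039  0.0123  0.1255]
(array([ 0.55346265, -0.01292802]), np.float64(0.02635071416761455))
tab 50 [ 0.55377518 -0.01663216  0.14345355] [-0.0205 -0.0262  0.1435]
tank top 0.09084317681502796
```

The ring top is 125 mm (home) and level, and the strainer tab is at its seated height. I hand the job in.

```bash
python3 -c "
from plant import job
print(job.finish_job())"
```

```text
the job is handed in; nothing more can be done
None
```

The strainer is seated in the mouth and let go, and the ring is screwed home, level on top of it and released; the job was handed in at about 26 s, but no verdict came back.

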